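Lock a hand mill's crank shaft with its set screw

TASK

Lock the crank of the hand mill. Turn the crank until the flat of its shaft faces straight up, square to the set screw in the collar; then take the T-handle hex key out of its wooden block, seat it fully in the socket of the set screw and turn it clockwise until the screw bears firmly on the flat, tight but not forced. Let go and leave the key standing in the screw, and leave the jars and the creamer tub where they are.

Things in the scene. Friction and masses are not known exactly. Their poses are not given: they have to be found in the camera images.
- mill: Hand mill, fixed: wooden base plate 120 x 150 x 12, grey cast housing 70 x 62, 95 high, steel hopper on it (rim 124 high, radius 33, at y = -12), dark steel collar (radius 21) with an upright screw boss (top 104 high). Origin: on the worktop under the middle; z up; y along the level crank shaft, axis 70 above the worktop. Collar and set screw at y = +45, crank at the -y end.
- shaft: Steel crank shaft, diameter 20, in the mill. Origin on its axis, y along it. A flat, 2.5 deep and 13 wide, faces its own +z, runs through the collar and shows on the free end, which stands 30 out of the collar. The crank arm, 60 long, also points to its +z. It turns about y up to 1.5 rad either way from flat-up, with slight friction (0.2 N m), stays where left, and has no stop at flat-up.
- flat (a point): Point on the middle of the flat on the free shaft end; its z axis is the outward normal of the flat.
- grip_mid (a point): Middle of the crank's wooden grip, a round bar of diameter 15, 44 long, parallel to the shaft (mill's y), 60 from the shaft axis; it spins freely on its pin. Its outer end is free, the arm is 26 to the +y side of this point.
- screw: Steel set screw in the collar's boss, axis upright, diameter 22, with a hexagonal socket 14.8 across flats, 18 deep, open upward; the screw's x axis is square to a flat of the socket. Origin: its lower tip, 27 under the mouth. Clockwise from above drives it down 6 mm per radian, 0.4 to 1.3 rad in all. The shaft has up to 1.3 mm of hidden play, so the angle where it comes tight varies.
- screw_mouth (a point): Centre of the open mouth of the screw's socket, about 109 above the worktop. Turning the screw takes about 0.2 N m until its tip meets the shaft, then 0.006 N m more for each N of clamping force, which climbs by about 100 N per radian. Firm is about 20 N, that is 0.12 N m above running; under 13 N is loose and over 30 N is forced. It stays where it is left.
- key_handle (a point): Centre of the T-handle of the hex key. The key is loose and stands upright in its block. Handle: black bar 72 long (the key's x), 14 thick (y), 20 high (z). The tip of the key is 96 straight below this point. Weighs 0.12 kg.
- key_tip (a point): Lower end of the hex key: hexagonal shank 14 across flats, ending in a cone 3 high and 7 wide at its end. Axes as the key's: z up along the shank, x along the handle and square to a flat of the hexagon. So the key fits the screw when their x axes agree modulo 60 degrees. Fully seated, this point is 18 below the mouth of the socket.
- key_block: Wooden block 70 x 70 x 45 high, fixed, origin at the centre of its underside, with an upright round hole, diameter 18.5, 35 deep, in which the hex key stands.
- honey_jar: Bystander: jar with a green lid, diameter 59, 85 high, origin at the centre of its underside.
- creamer: Bystander: tub, diameter 72, 71 high, origin at the centre of its underside.
- spice_small: Bystander: small spice jar with a white cap, diameter 44, 101 high, origin at the centre of its underside.

How it is judged:
By the outcome, as a careful person would: the job done as asked, in the order asked, and still so for the second after the job is handed in, with the robot touching nothing.
It also fails if it takes over 67 s, if anything falls off the work surface, if the arm or the gripper's body presses on something with over 40 N, if the wrist force passes 120 N, or if a joint passes its speed limit or range.

ROBOT

A 6-joint arm with a two-finger parallel gripper is mounted at the origin on a cart in front of the work surface, level with it; the furniture and walls round the work are solid. World frame = base frame: x ahead of the robot, y to its left, z up, the work surface at z = 0. Lengths are in mm, angles in degrees, forces in N, time in s.
With the tool pointing down it reaches from about 325 to 875 mm from the base axis. Payload 4.4 kg.
Tool frame: the origin (TCP) lies between the finger pads; the fingertips stand 19 mm ahead of it and the grasp point (between the pads) is the TCP; z points along the fingers, y is the line along which they close (so a half turn about z gives the same grasp; the last joint's range is limited). The gripper opens to 85 mm and grips with 20 to 120 N. Pads are 22 mm wide; open, the fingers measure 114 mm over their backs; the gripper's body (76 mm by 85 mm) begins 54 mm behind the grasp point. The pads swing forward as they close: fully open they stand 13 mm farther back than shut.
Start: joints at [-76.117, 11.837, 88.321, -0, 79.842, -8.623], TCP at [220.085, -531.216, 250.282] pointing down, gripper open.
Joint ranges: [-156.59, 156.59], [-49.26, 127.26], [12.9, 141.05], [-63.56, 243.56], [4.71, 150.69], [-161.64, 161.64]. Speed limits (degrees/s): [159.86, 159.86, 180, 180, 180, 180].

INTERFACE

Orientations are given as [roll, pitch, yaw] about the fixed x, y, z axes, in that order (R = Rz(yaw) Ry(pitch) Rx(roll)).
In Python, from workcell import get_state, read_camera, calibration, close_job gives the robot as it stands. The module is installed in compiled form; this text tells all that it offers.
- The arm moves only by the tool play_rows, never from a script. Its argument "commands" is a list of rows, each a list of 4 numbers: the shift along the tool's x, y, z in cm, then the turn about the tool's z in rad. In form: [[x, y, z, yaw], ...]. A call has 1 to 12 rows; each row is the pose to reach, as a shift and turn from the pose commanded when the call began, along the tool's axes at that moment; what a row does not reach only later rows make up. A row lasts 1/12 s, in which the tool goes at most 41.7 mm and 7.16 degrees, less where a joint would pass 70% of its speed; a pose out of reach is approached as far as the arm can. A call with a gripper value outside its range is refused whole. "hand" is the opening, from -1 (shut) to 1 (fully open), set as the call begins (left out, the last holds). The fingers move at their own pace and stop on an object; "newtons" is the grip in N (left out, the last holds). Time passes only in rows, so rows that repeat a pose let the fingers close. It gives the time, the measured TCP pose, the force, the opening and the grip force at its end, in the units of the state.
- get_state(): the state, without advancing time (a new reading comes with each control period).
- read_camera(name): name is "scene" or "top" or "wrist"; returns the picture (420x560x3 uint8, red, green, blue); there is no depth.
- calibration(name): a dict with "intrinsics" (3x3 intrinsics, pixels), "R" (3x3) and "t" (3): a world point X has camera coordinates R X + t; the wrist camera has in their place "tool_from_camera" (4x4, takes a point from camera to tool coordinates, whose origin is the TCP and whose axes are the flange's). Camera axes: x right, y down, z forward; pixel columns grow to the right and rows downward; lengths in mm; the calibration is good to about 2 mm. The wrist camera is an equidistant fisheye: a pixel r from the principal point sees the ray r / f radians off the axis. A picture is of the moment at which its call begins: read the wrist's pose just before it. calibration takes no time and is no camera call.
- close_job(): hands the job in; it is judged then, once.
The state is a dict: "t": time; "joint_pos": joint angles; "qvel": joint speeds; "effort": joint torques, N m; "tool_pos": TCP position; "eef_rot": TCP orientation; "contact_force": force on the tool from outside, world axes, zero at the start; "torque": the same for the moment, N m; "width": opening from 0.0 (shut) to 1.0 (fully open); "grip_force": force on a finger pad.
Only numpy, scipy, OpenCV 4.12 (cv2) and the standard library are available. Lean on these libraries where they do the work, as an engineer would, in place of code of your own. Each camera call takes 0.05 s, during which the arm holds its last target. There are 200 camera calls.

## Working session

There is one attempt and no reset: what is moved stays moved. The work goes in short steps, Python scripts to look and compute and a tool call to move; the robot and the scene stay as the last step left them, time stands still between calls to the robot, and variables do not carry over. Pictures are saved under pics/ and viewed, at most 13 in all, crops included, and the job is handed in when it is done.

Besides the shell and the picture viewer there is one more tool, called in YAML: its name, and indented under it one key for each argument. play_rows: Moves the arm, as the interface text tells. Its arguments: {"type":"object","properties":{"commands":{"type":"array","items":{"type":"array","items":{"type":"number"}}},"hand":{"type":"number"},"newtons":{"type":"number"}},"required":["commands"]}

```bash
mkdir -p pics
cat > h.py <<'E'
import numpy as np, cv2
from workcell import *
from scipy.spatial.transform import Rotation as Ro
def save(n,img): cv2.imwrite(n,cv2.cvtColor(img,cv2.COLOR_RGB2BGR))
E
python3 - <<'E'
from h import *
s=get_state(); print({k:np.round(v,3) for k,v in s.items()})
for n in("scene","top","wrist"):
    c=calibration(n); print(n,{k:np.round(v,3).tolist() for k,v in c.items()})
a=read_camera("scene");b=read_camera("top")
save("pics/scene.png",cv2.resize(a,(800,600),interpolation=cv2.INTER_CUBIC))
save("pics/top.png",cv2.resize(b,(800,600),interpolation=cv2.INTER_CUBIC))
np.save("scene.npy",a);np.save("top.npy",b)
E
```

```text
{'t': np.float64(0.0), 'joint_pos': array([-76.118,  11.887,  88.406,  -0.   ,  79.842,  -8.624]), 'qvel': array([ 0.013,  0.074,  0.038, -0.04 , -0.096, -0.078]), 'effort': array([-1.0000e-03, -3.8304e+01, -2.9159e+01, -0.0000e+00,  1.1000e-02,
        0.0000e+00]), 'tool_pos': array([ 219.898, -530.507,  249.087]), 'eef_rot': array([-1.79867e+02, -2.00000e-02,  2.25060e+01]), 'contact_force': array([-0.325,  0.212,  0.501]), 'torque': array([0.013, 0.027, 0.038]), 'grip_force': np.float64(0.0), 'width': np.float64(0.997)}
scene {'intrinsics': [[484.047, 0.0, 287.568], [0.0, 484.047, 200.978], [0.0, 0.0, 1.0]], 'R': [[-0.76, -0.65, 0.013], [-0.442, 0.503, -0.743], [0.476, -0.57, -0.67]], 't': [384.519, 298.522, 1135.655]}
top {'intrinsics': [[457.177, 0.0, 275.431], [0.0, 457.177, 209.551], [0.0, 0.0, 1.0]], 'R': [[0.025, -1.0, -0.001], [-0.997, -0.025, -0.076], [0.076, 0.003, -0.997]], 't': [-1.415, 498.661, 1110.427]}
wrist {'intrinsics': [[325.192, 0.0, 277.551], [0.0, 325.192, 211.891], [0.0, 0.0, 1.0]], 'tool_from_camera': [[0.0, -0.964, -0.266, 68.725], [1.0, 0.001, -0.001, -0.678], [0.001, -0.266, 0.964, -123.287], [0.0, 0.0, 0.0, 1.0]]}
```

View pics/scene.png

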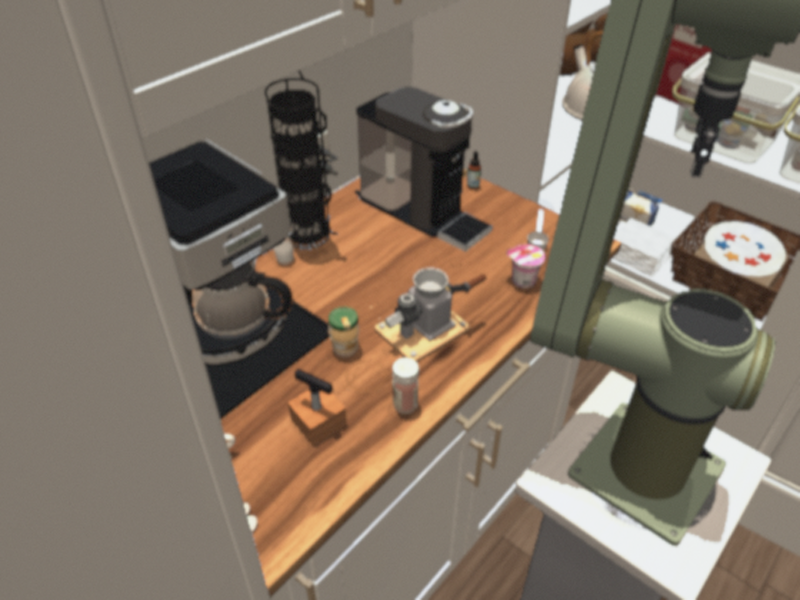

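View pics/top.png

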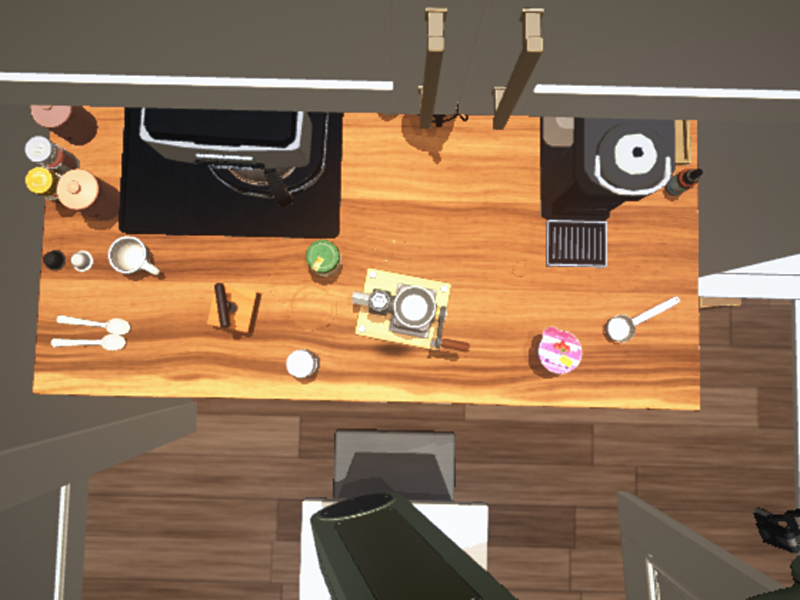

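The scene shows the mill at about (425,320) with its crank leaning toward the robot, and the key in its block at (315,400). In the top view, the mill hopper is at (413,307), the screw at (380,300), the crank grip at (455,345), the key handle at (222,305), the honey jar at (323,258), the spice jar at (302,364) and the creamer at (560,350).

```bash
cat >> h.py <<'E'
def bp(name,u,v,z):
    c=calibration(name);K,R,t=map(np.array,(c["intrinsics"],c["R"],c["t"]))
    d=R.T@np.linalg.inv(K)@[u,v,1]; o=-R.T@t
    return o+d*(z-o[2])/d[2]
def wpose(s):
    T=np.eye(4);T[:3,:3]=Ro.from_euler('xyz',s["eef_rot"],degrees=True).as_matrix();T[:3,3]=s["tool_pos"]
    return T@np.array(calibration("wrist")["tool_from_camera"])
def wbp(W,u,v,z):
    K=np.array(calibration("wrist")["intrinsics"]);p=np.array([(u-K[0,2])/K[0,0],(v-K[1,2])/K[1,1]]);r=np.hypot(*p)
    d=W[:3,:3]@np.array([*(p/max(r,1e-9)*np.sin(r)),np.cos(r)]);o=W[:3,3]
    return o+d*(z-o[2])/d[2]
def wproj(W,X):
    K=np.array(calibration("wrist")["intrinsics"]);c=W[:3,:3].T@(np.array(X)-W[:3,3]);r=np.hypot(c[0],c[1]);th=np.arctan2(r,c[2])
    return np.array([K[0,2]+K[0,0]*th*c[0]/r,K[1,2]+K[1,1]*th*c[1]/r])
E
python3 - <<'E'
from h import *
P={'c1':(369,269,12),'c2':(451,283,12),'c3':(437,349,12),'c4':(355,335,12),'screw':(380,300,109),'hopper':(413,307,124),'shaftend':(356,298,70),'grip0':(438,345,85),'grip1':(468,346,85),'hA':(219,284,131),'hB':(226,326,131),'b1':(260,291,45),'b2':(252,335,45),'b3':(208,325,45),'honey':(323,256,85),'spice':(302,364,101),'cream':(560,350,71)}
for k,(u,v,z) in P.items(): print(k,bp("top",u*.7,v*.7,z).round(0))
E
```

```text
c1 [551.  55.  12.]
c2 [530. -89.  12.]
c3 [415. -67.  12.]
c4 [436.  76.  12.]
screw [490.  32. 109.]
hopper [479. -20. 124.]
shaftend [495.  73.  70.]
grip0 [421. -63.  85.]
grip1 [ 421. -112.   85.]
hA [507. 283. 131.]
hB [442. 269. 131.]
b1 [505. 237.  45.]
b2 [431. 247.  45.]
b3 [446. 322.  45.]
honey [562. 128.  85.]
spice [386. 154. 101.]
cream [ 418. -264.   71.]
```

```bash
cat >> h.py <<'E'
def go(x,y,z,yaw,s=None):
    s=s or get_state();p=np.array(s["tool_pos"]);R=Ro.from_euler('xyz',[180,0,s["eef_rot"][2]],degrees=True).as_matrix()
    d=R.T@(np.array([x,y,z])-p)/10; w=-np.deg2rad((yaw-s["eef_rot"][2]+180)%360-180)
    return np.round([*d,w],3).tolist()
E
python3 -c "
from h import *
print(go(425,-80,260,81.7))"
```

```text
[36.193, -33.776, -1.076, -1.033]
```

play_rows:
  commands:
    - [9,-8.4,-1.1,-0.26]
    - [18,-17,-1.1,-0.52]
    - [27,-25.3,-1.1,-0.78]
    - [36.2,-33.8,-1.1,-1.033]
    - [36.2,-33.8,-1.1,-1.033]
    - [36.2,-33.8,-1.1,-1.033]
    - [36.2,-33.8,-1.1,-1.033]
    - [36.2,-33.8,-1.1,-1.033]
    - [36.2,-33.8,-1.1,-1.033]
    - [36.2,-33.8,-1.1,-1.033]
    - [36.2,-33.8,-1.1,-1.033]
    - [36.2,-33.8,-1.1,-1.033]

```text
t: 1.1
tool_pos: [425.3, -77.9, 261.1]
eef_rot: [-180.0, -0.0, 81.7]
contact_force: [0.4, 0.1, -0.0]
width: 0.998
grip_force: 0.0
```

play_rows:
  commands:
    - [0,0,0,0]
    - [0,0,0,0]
    - [0,0,0,0]
    - [0,0,0,0]

```text
t: 1.43
tool_pos: [424.7, -81.3, 261.0]
eef_rot: [-180.0, 0.0, 81.6]
contact_force: [-0.1, -0.7, 0.2]
width: 1.0
grip_force: 0.0
```

Run:
```python
from h import *
s=get_state();W=wpose(s);a=read_camera("wrist");np.savez("w1.npz",W=W,a=a)
print(s["t"],s["tool_pos"],s["eef_rot"])
save("pics/w1.png",cv2.resize(a,(800,600),interpolation=cv2.INTER_CUBIC))
```

```text
1.4333 [424.65216125 -81.32256889 260.96791138] [-1.79956341e+02  1.82828948e-02  8.16023807e+01]
```

View pics/w1.png

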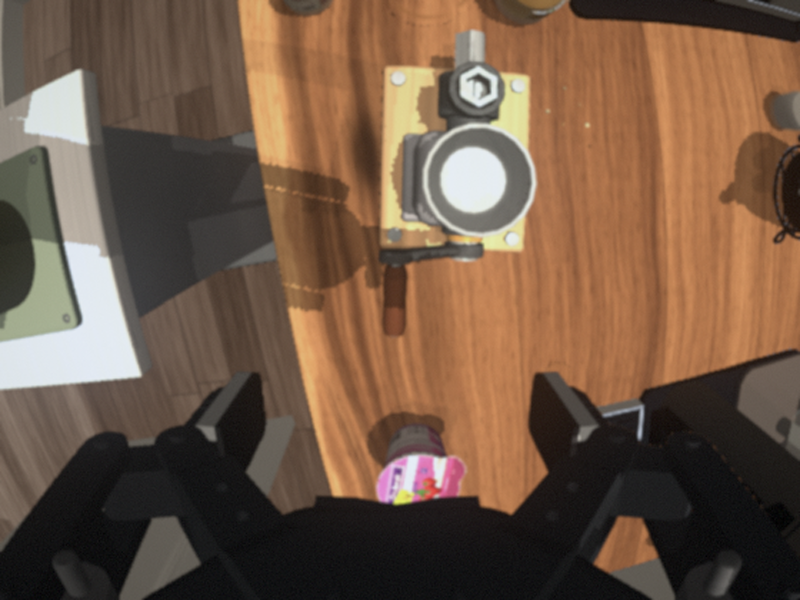

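```bash
cat > fit.py <<'E'
from h import *
from scipy.optimize import least_squares as ls
W=np.load("w1.npz")["W"]
L=[((-60,75,12),(386,66)),((60,75,12),(529,74)),((60,-75,12),(522,252)),((-60,-75,12),(381,249)),((0,45,109),(480,87)),((0,-12,124),(480,180))]
def w(p,l): 
    a=np.deg2rad(p[2]);c,s=np.cos(a),np.sin(a);return np.array([p[0]+c*l[0]-s*l[1],p[1]+s*l[0]+c*l[1],l[2]])
f=lambda p:np.concatenate([wproj(W,w(p,l))-np.array(q)*.7 for l,q in L])
r=ls(f,[483,-6,-8.3],loss='soft_l1');p=r.x
print(p.round(2),f(p).reshape(-1,2).round(1).tolist())
print("screw",w(p,(0,45,109)).round(1))
g=lambda q:wproj(W,w(p,(60*np.sin(q[0]),q[1],70+60*np.cos(q[0]))))-np.array((395,299))*.7
q=ls(g,[-.9,-85]).x
print("theta deg",np.rad2deg(q[0]),"yg",q[1],"grip",w(p,(60*np.sin(q[0]),q[1],70+60*np.cos(q[0]))).round(1),"top",w(p,(0,q[1],130)).round(1))
E
python3 fit.py
python3 - <<'E'
from h import *
a=np.load("w1.npz")["a"]
c=a[10:190,250:390]; save("pics/w1c.png",cv2.resize(c,None,fx=3.2,fy=3.2,interpolation=cv2.INTER_CUBIC))
E
```

```text
[484.49  -6.07  -9.85] [[-1.9, 0.3], [1.8, 1.6], [1.2, 2.6], [-1.5, 1.2], [-0.5, -4.1], [0.7, -3.7]]
screw [492.2  38.3 109. ]
theta deg -50.38294140886108 yg -89.42966700013089 grip [423.7 -86.3 108.3] top [469.2 -94.2 130. ]
```

View pics/w1c.png

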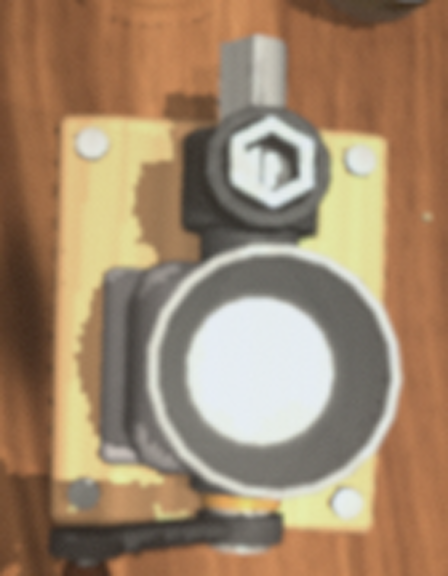

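The crop shows the hex socket at (272,162), the hopper at (274,369), and the flat shaft end tilted at (253,75).

Run:
```python
from h import *
W=np.load("w1.npz")["W"]
for n,u,v,z in [("screw",272,162,109),("hop",274.5,369,124),("c1",64,118,12),("c2",384,137,12),("c3",371,530,12),("c4",55,520,12),("shaftL",222,75,70),("shaftR",287,75,70)]:
    print(n,wbp(W,250+u/3.2,10+v/3.2,z).round(1))
print(go(424,-89,170,80.7),go(424,-89,106,80.7))
```

```text
screw [491.2  34.9 109. ]
hop [481.4 -20.2 124. ]
c1 [440.   77.3  12. ]
c2 [553.9  58.4  12. ]
c3 [530.4 -86.1  12. ]
c4 [415.3 -66.6  12. ]
shaftL [488.3  70.9  70. ]
shaftR [508.2  69.2  70. ]
[-0.746, 0.044, 9.104, 0.015] [-0.746, 0.044, 15.504, 0.015]
```

play_rows:
  commands:
    - [-0.7,0,3,0.02]
    - [-0.7,0,6,0.02]
    - [-0.7,0,9,0.02]
    - [-0.7,0,12,0.02]
    - [-0.7,0,14,0.02]
    - [-0.7,0,15.4,0.02]
    - [-0.7,0,15.4,0.02]
    - [-0.7,0,15.4,0.02]
  hand: 0.2
  newtons: 25

```text
t: 2.15
tool_pos: [423.3, -88.3, 106.8]
eef_rot: [-179.9, -0.0, 80.4]
contact_force: [-0.5, 0.6, 0.4]
width: 0.597
grip_force: 0.0
```

play_rows:
  commands:
    - [0,0,0,0]
    - [0,0,0,0]
    - [0,0,0,0]
    - [0,0,0,0]
    - [0,0,0,0]
    - [0,0,0,0]
  hand: -1

```text
t: 2.65
tool_pos: [423.6, -87.9, 108.2]
eef_rot: [-179.9, 0.1, 80.6]
contact_force: [-4.8, -2.8, 4.7]
width: 0.164
grip_force: 24.3
```

Run:
```python
from h import *
s=get_state();print({k:np.round(v,3).tolist() for k,v in s.items() if k not in("qvel","effort")})
W=wpose(s);a=read_camera("wrist");np.savez("w2.npz",W=W,a=a)
save("pics/w2.png",cv2.resize(a,(700,525)))
```

```text
{'t': 2.65, 'joint_pos': [-23.138, 4.822, 115.117, -0.124, 60.097, -13.662], 'tool_pos': [423.573, -87.868, 108.207], 'eef_rot': [-179.939, 0.096, 80.585], 'contact_force': [-4.81, -2.787, 4.715], 'torque': [-0.29, 0.763, -0.004], 'grip_force': 24.312, 'width': 0.164}
```

View pics/w2.png

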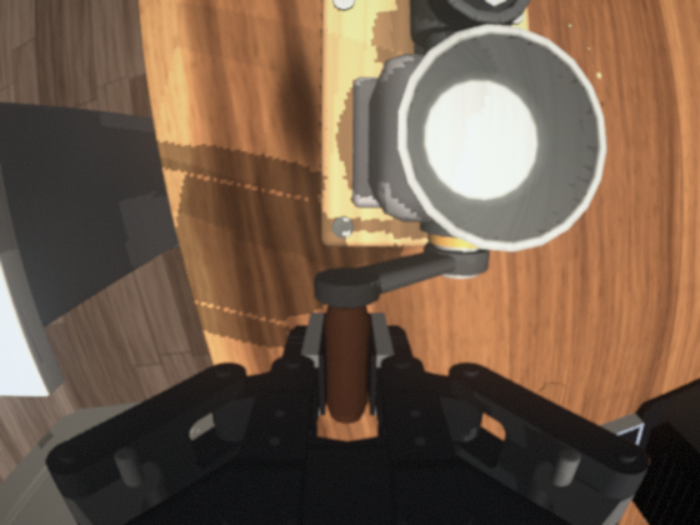

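The grip is held between the pads at (347,350). Next I turn it along the arc.

play_rows:
  commands:
    - [0,0.36,-0.4,0]
    - [0,0.74,-0.74,0]
    - [0,1.16,-1.06,0]
    - [0,1.6,-1.34,0]
    - [0,2.06,-1.58,0]
    - [0,2.55,-1.78,0]
    - [0,3.05,-1.94,0]
    - [0,3.56,-2.05,0]
    - [0,4.1,-2.12,0]
    - [0,4.6,-2.14,0]
    - [0,4.6,-2.14,0]
    - [0,4.6,-2.14,0]

```text
t: 3.7
tool_pos: [469.7, -95.7, 129.1]
eef_rot: [179.9, 0.1, 80.6]
contact_force: [-1.8, -3.6, -0.3]
width: 0.167
grip_force: 24.6
```

Run:
```python
from h import *
s=get_state();print({k:np.round(v,3).tolist() for k,v in s.items() if k not in("qvel","effort")})
W=wpose(s);a=read_camera("wrist");np.savez("w3.npz",W=W,a=a)
```

```text
{'t': 3.7, 'joint_pos': [-21.817, 8.319, 108.131, -0.094, 63.474, -12.338], 'tool_pos': [469.71, -95.656, 129.131], 'eef_rot': [179.944, 0.098, 80.562], 'contact_force': [-1.779, -3.58, -0.289], 'torque': [-0.656, 0.269, -0.055], 'grip_force': 24.642, 'width': 0.167}
```

play_rows:
  commands:
    - [0,0,0,0]
    - [0,0,0,0]
    - [0,0,0,0]
    - [0,0,0,0]
  hand: 0.2

```text
t: 4.08
tool_pos: [469.7, -94.5, 128.9]
eef_rot: [180.0, -0.0, 80.6]
contact_force: [-0.5, -0.9, 0.3]
width: 0.604
grip_force: 0.0
```

play_rows:
  commands:
    - [0,0,-2,0]
    - [0,0,-4,0]
    - [3,0,-4,0]
    - [6,0,-4,0]
    - [8.5,0,-4,0]
    - [8.5,0,-4,0]
    - [8.5,0,-4,0]
    - [8.5,0,-4,0]
    - [8.5,0,-4,0]
    - [8.5,0,-4,0]

```text
t: 4.92
tool_pos: [483.4, -11.8, 168.6]
eef_rot: [-180.0, 0.0, 80.5]
contact_force: [-0.1, 0.5, -0.3]
width: 0.6
grip_force: 0.0
```

Run:
```python
from h import *
s=get_state();print({k:np.round(v,3).tolist() for k,v in s.items() if k in("t","tool_pos","eef_rot","contact_force")})
W=wpose(s);a=read_camera("wrist");np.savez("w4.npz",W=W,a=a)
# crop around the shaft end / screw / crank
pts=[wproj(W,X) for X in ([491,35,109],[498,70,80],[470,-95,130])];print(np.round(pts,1))
u,v=map(int,pts[0]); u0=max(u-90,0);v0=max(v-80,0);c=a[v0:v0+150,u0:u0+200];print(u0,v0)
save("pics/w4.png",cv2.resize(c,None,fx=4,fy=4,interpolation=cv2.INTER_CUBIC))
```

```text
{'t': 4.917, 'tool_pos': [483.36, -11.847, 168.586], 'eef_rot': [-179.988, 0.007, 80.467], 'contact_force': [-0.089, 0.542, -0.346]}
[[275.9 162. ]
 [277.8 102.3]
 [277.3 370.6]]
185 82
```

View pics/w4.png

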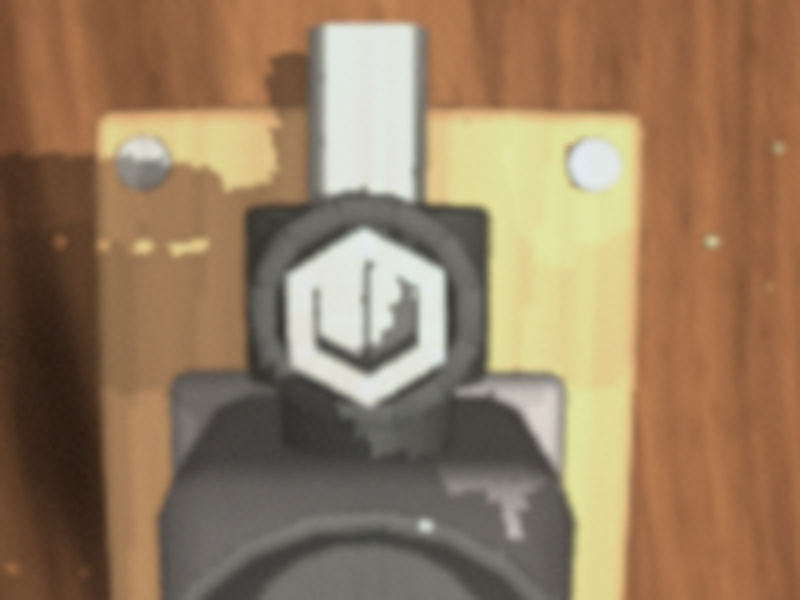

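The shaft end is at (311–428, 25–195) with its flat at (323–415), and the socket centre is at (366,316). The flat looks close to symmetric, so I check the crank grip's column against the shaft's.

Run:
```python
from h import *
a=np.load("w4.npz")["a"]
for v in (92,104,116): print(v,a[v,258:298].mean(1).astype(int).tolist())
c=a[290:420,190:370]
save("pics/w4b.png",cv2.resize(c,None,fx=4,fy=4,interpolation=cv2.INTER_CUBIC))
```

```text
92 [127, 124, 119, 113, 103, 111, 126, 156, 195, 222, 227, 228, 227, 228, 228, 227, 225, 225, 225, 225, 227, 228, 227, 226, 226, 226, 226, 227, 226, 215, 182, 146, 126, 115, 119, 124, 129, 128, 127, 127]
104 [82, 81, 81, 84, 91, 108, 127, 156, 195, 222, 227, 227, 228, 227, 227, 226, 226, 225, 224, 224, 226, 227, 227, 226, 226, 227, 227, 228, 227, 215, 178, 140, 120, 114, 115, 120, 126, 129, 130, 126]
116 [124, 123, 117, 111, 103, 113, 120, 146, 188, 221, 227, 227, 228, 228, 226, 226, 224, 223, 222, 223, 225, 228, 227, 226, 225, 226, 226, 228, 226, 214, 174, 133, 119, 140, 168, 185, 188, 188, 191, 194]
```

View pics/w4b.png

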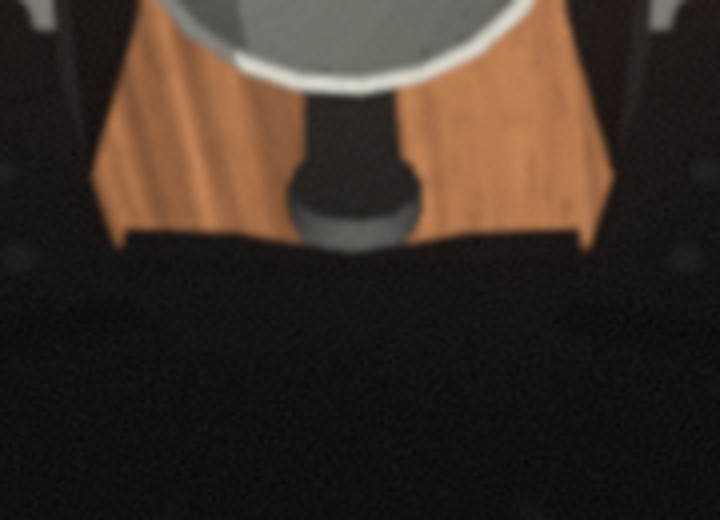

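The crank arm end is at (354,205) in this crop, which is column 278 in the full image against 276.9 for the shaft. The flat is therefore up within about 1°, so I go on to the key.

Run:
```python
from h import *
d=np.load("w4.npz");a=d["a"];W=d["W"];g=a.mean(2)
m=(g>150).astype(np.uint8);m[:134]=0;m[190:]=0;m[:,:250]=0;m[:,304:]=0
n,l,st,ce=cv2.connectedComponentsWithStats(m);i=1+np.argmax(st[1:,4]);print(st[i],ce[i])
c=max(cv2.findContours((l==i).astype(np.uint8),0,1)[0],key=cv2.contourArea)[:,0]
h=cv2.convexHull(c)[:,0]
P=np.array([wbp(W,u,v,109)[:2] for u,v in h]);
o=P.mean(0)
from scipy.optimize import least_squares as ls
ap=lambda q:np.max([(P-q[:2])@[np.cos(q[2]+k*np.pi/3),np.sin(q[2]+k*np.pi/3)] for k in range(6)],0)-q[3]
r=ls(ap,[*o,np.deg2rad(-10),10.5]);print("screw",r.x.round(2),np.rad2deg(r.x[2]),np.abs(r.fun).max())
A=bp("top",219*.7,284*.7,116);B=bp("top",226*.7,326*.7,116);print(A,B,np.rad2deg(np.arctan2(*(A-B)[1::-1])))
print(go(472,279,270,190),)
```

```text
[ 257  139   40   45 1142] [275.53415061 159.89316988]
screw [ 4.9129e+02  3.5490e+01 -1.4000e-01  1.1130e+01] -7.968039001822053 0.12198822898698758
[508.74238336 287.40294261 116.        ] [442.56028592 273.37501127 116.        ] 11.967271522483086
[28.494, -5.943, -10.138, -1.912]
```

play_rows:
  commands:
    - [0,0,-4,0]
    - [0,0,-8,-0.1]
    - [4,-0.6,-10.1,-0.22]
    - [8,-1.6,-10.1,-0.34]
    - [12,-2.4,-10.1,-0.46]
    - [16,-3.2,-10.1,-0.58]
    - [20,-4,-10.1,-0.7]
    - [24,-5,-10.1,-0.82]
    - [28.5,-5.9,-10.1,-0.94]
    - [28.5,-5.9,-10.1,-1.06]
    - [28.5,-5.9,-10.1,-1.18]
    - [28.5,-5.9,-10.1,-1.3]
  hand: 1

```text
t: 5.97
tool_pos: [472.0, 280.4, 269.3]
eef_rot: [-180.0, -0.0, 155.5]
contact_force: [0.3, 0.2, -0.4]
width: 1.0
grip_force: 0.0
```

```bash
python3 -c "
from h import *
print(go(472,279,230,192))"
```

```text
[-0.063, -0.127, 3.932, -0.638]
```

play_rows:
  commands:
    - [0,0,1,-0.12]
    - [0,0,2,-0.24]
    - [0,0,3,-0.36]
    - [0,0,3.9,-0.48]
    - [0,0,3.9,-0.6]
    - [0,0,3.9,-0.64]
    - [0,0,3.9,-0.64]
    - [0,0,3.9,-0.64]
    - [0,0,3.9,-0.64]

```text
t: 6.72
tool_pos: [472.4, 279.5, 230.8]
eef_rot: [180.0, 0.0, -168.4]
contact_force: [-0.7, 0.1, -0.1]
width: 1.002
grip_force: 0.0
```

Run:
```python
from h import *
s=get_state();print(s["t"],s["tool_pos"],s["eef_rot"])
W=wpose(s);a=read_camera("wrist");np.savez("w5.npz",W=W,a=a)
print(wproj(W,[475,280,116]))
save("pics/w5.png",cv2.resize(a,(800,600),interpolation=cv2.INTER_CUBIC))
```

```text
6.7167 [472.36227738 279.46749834 230.80883672] [ 1.79997845e+02  1.34853753e-02 -1.68398966e+02]
[276.03051321 215.75161687]
```

View pics/w5.png

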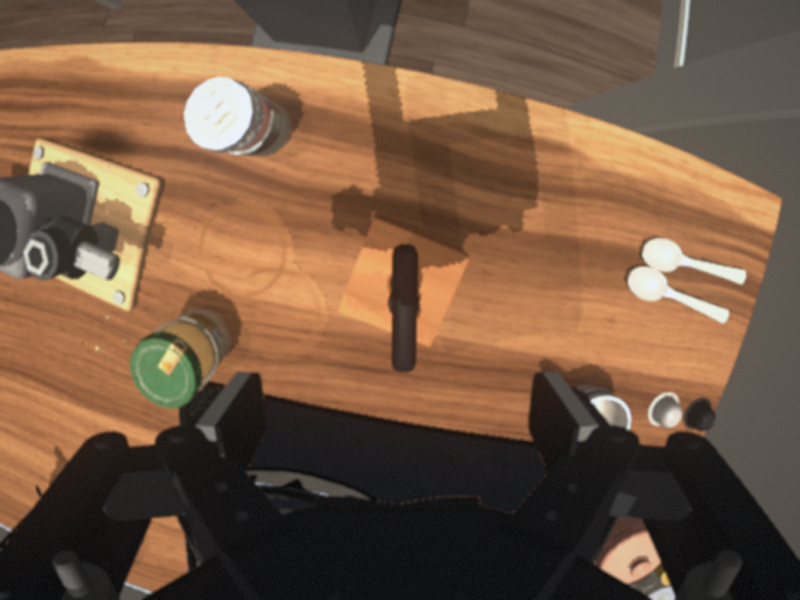

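The key handle runs from (404,246) to (403,370), almost exactly along the tool's x axis.

Run:
```python
from h import *
d=np.load("w5.npz");W=d["W"]
A=wbp(W,404*.7,246*.7,116);B=wbp(W,403*.7,370*.7,116);print(A,B,(A+B)/2,np.linalg.norm(A-B),np.rad2deg(np.arctan2(*(B-A)[1::-1])))
C=(A+B)/2;print(go(C[0],C[1],110,191.6))
```

```text
[441.20763226 278.1892957  116.        ] [509.21828693 291.92473952 116.        ] [475.2129596  285.05701761 116.        ] 69.3837990184965 11.417881884938526
[-0.397, 0.481, 12.082, 0.0]
```

play_rows:
  commands:
    - [0,0,3,0]
    - [-0.2,0.2,6,0]
    - [-0.3,0.4,9,0]
    - [-0.4,0.4,11,0]
    - [-0.4,0.4,12.3,0]
    - [-0.4,0.4,12.3,0]
    - [-0.4,0.4,12.3,0]
    - [-0.4,0.4,12.3,0]

```text
t: 7.43
tool_pos: [476.2, 284.9, 108.9]
eef_rot: [180.0, 0.1, -168.3]
contact_force: [0.4, -0.8, 0.6]
width: 0.999
grip_force: 0.0
```

play_rows:
  commands:
    - [0,0,0,0]
    - [0,0,0,0]
    - [0,0,0,0]
    - [0,0,0,0]
    - [0,0,0,0]
    - [0,0,0,0]
    - [0,0,0,0]
    - [0,0,0,0]
    - [0,0,0,0]
    - [0,0,0,0]
  hand: -1
  newtons: 60

```text
t: 8.27
tool_pos: [475.6, 284.7, 108.2]
eef_rot: [180.0, 0.1, -168.3]
contact_force: [-0.2, 0.9, 3.9]
width: 0.182
grip_force: 58.6
```

Run:
```python
from h import *
s=get_state();print({k:np.round(v,3).tolist() for k,v in s.items() if k not in("qvel","effort")})
W=wpose(s);a=read_camera("wrist");np.savez("w6.npz",W=W,a=a)
save("pics/w6.png",cv2.resize(a[120:400,130:430],None,fx=2,fy=2,interpolation=cv2.INTER_CUBIC))
```

```text
{'t': 8.267, 'joint_pos': [21.956, 18.411, 98.38, 0.0, 63.147, -79.743], 'tool_pos': [475.639, 284.686, 108.221], 'eef_rot': [179.989, 0.061, -168.301], 'contact_force': [-0.24, 0.903, 3.924], 'torque': [-0.008, 0.015, -0.034], 'grip_force': 58.601, 'width': 0.182}
```

View pics/w6.png

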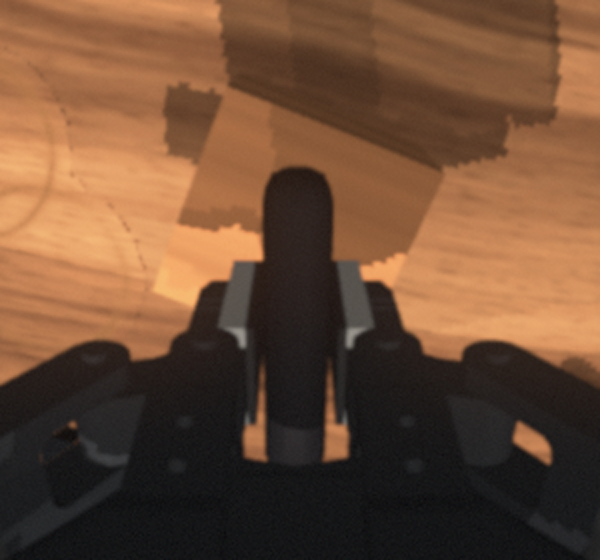

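The handle sits between the pads at (298,300). Now I lift it and carry it over the screw.

play_rows:
  commands:
    - [0,0,-1,0]
    - [0,0,-2,0]
    - [0,0,-4,0]
    - [0,0,-7,0]
    - [0,0,-10,0]
    - [0,0,-13,0]
    - [0,0,-14.5,0]
    - [0,0,-14.5,0]
    - [0,0,-14.5,0]

```text
t: 9.07
tool_pos: [475.4, 284.6, 253.7]
eef_rot: [180.0, 0.1, -168.3]
contact_force: [0.1, -0.2, -1.1]
width: 0.185
grip_force: 58.7
```

Run:
```python
from h import *
d=np.load("w6.npz");W=d["W"];T=np.array([475.64,284.69,108.2]);y=np.deg2rad(191.7);ex=np.array([np.cos(y),np.sin(y)])
for z in (106,116): F=wbp(W,279,204,z);print(z,(F[:2]-T[:2])@ex,"-36 = key offset along tool x")
s=get_state();print(s["contact_force"],s["width"],s["tool_pos"],s["eef_rot"])
print(go(491.3,35.5,253,171.5))
```

```text
106 34.79026118392339 -36 = key offset along tool x
116 37.30757428467965 -36 = key offset along tool x
[ 0.07218211 -0.23983431 -1.06418177] 0.1845224428069878 [475.38573606 284.62151142 253.70465048] [ 1.79979651e+02  1.11787078e-01 -1.68296859e+02]
[3.495, -24.717, 0.07, 0.353]
```

play_rows:
  commands:
    - [0.7,-3.5,0,0.05]
    - [1.2,-7,0,0.1]
    - [1.7,-10.5,0,0.15]
    - [2.2,-14,0,0.2]
    - [2.7,-17.5,0,0.26]
    - [3.1,-21,0,0.31]
    - [3.5,-23.7,0,0.353]
    - [3.5,-24.7,0,0.353]
    - [3.5,-24.7,0,0.353]
    - [3.5,-24.7,0,0.353]
    - [3.5,-24.7,0,0.353]

```text
t: 9.98
tool_pos: [490.3, 36.8, 251.6]
eef_rot: [180.0, -0.1, 171.6]
contact_force: [-0.1, -0.7, -1.6]
width: 0.185
grip_force: 58.9
```

Run:
```python
from h import *
s=get_state();print({k:np.round(v,3).tolist() for k,v in s.items() if k not in("qvel","effort")})
W=wpose(s);a=read_camera("wrist");b=read_camera("scene");c=read_camera("top");np.savez("w7.npz",W=W,a=a,b=b,c=c)
im=np.hstack([cv2.resize(a[110:330,180:380],(400,440)),cv2.resize(b[150:260,250:350],(400,440),interpolation=cv2.INTER_CUBIC)])
save("pics/w7.png",im)
```

```text
{'t': 9.983, 'joint_pos': [-5.837, 1.603, 99.546, 0.051, 78.987, -87.403], 'tool_pos': [490.283, 36.789, 251.593], 'eef_rot': [179.956, -0.138, 171.556], 'contact_force': [-0.113, -0.749, -1.581], 'torque': [0.021, -0.051, 0.025], 'grip_force': 58.93, 'width': 0.185}
```

View pics/w7.png

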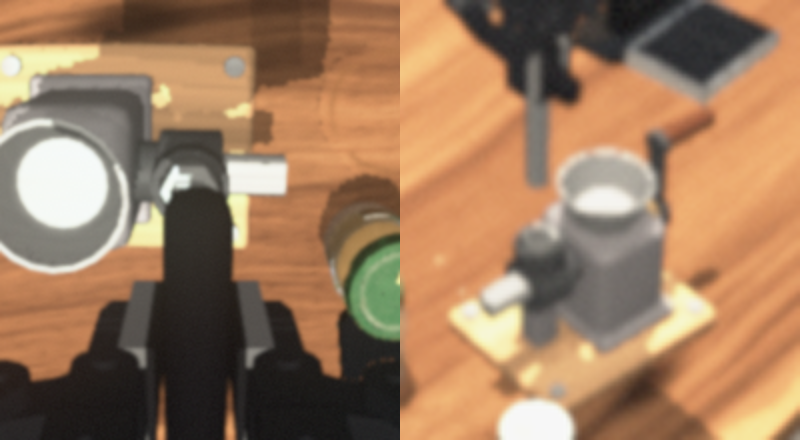

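The wrist crop shows the handle over the boss at (198,190). The scene crop shows the tip at (538,185) above the screw at (540,240). I check the lateral offset by projection.

Run:
```python
from h import *
c=calibration("scene");K,R,t=map(np.array,(c["intrinsics"],c["R"],c["t"]))
pr=lambda X:(lambda q:(q/q[2])[:2])(K@(R@np.array(X)+t)).round(1)
print("pred tip",pr([490.3,36.8,155.6]),"seen",(284.5,196.3)); print("pred mouth",pr([491.3,35.5,109]),"seen",(285,210))
d=np.load("w7.npz");b=d["b"]
for v in (180,188,194,196,198,200): print(v,b[v,272:298].mean(1).astype(int).tolist())
for v in (206,208,210,212): print(v,b[v,272:298].mean(1).astype(int).tolist())
```

```text
pred tip [283.7 195. ] seen (284.5, 196.3)
pred mouth [283.6 207.8] seen (285, 210)
180 [175, 172, 167, 160, 152, 142, 135, 134, 129, 121, 119, 121, 119, 116, 121, 136, 152, 154, 156, 157, 160, 160, 162, 162, 160, 161]
188 [140, 145, 148, 151, 152, 154, 154, 152, 146, 130, 122, 121, 120, 118, 126, 146, 159, 164, 166, 169, 175, 183, 191, 198, 190, 182]
194 [154, 155, 153, 155, 156, 156, 156, 155, 151, 135, 126, 123, 121, 119, 126, 146, 173, 197, 191, 169, 154, 156, 156, 162, 163, 166]
196 [153, 155, 155, 154, 155, 156, 155, 156, 154, 148, 140, 133, 133, 132, 137, 148, 170, 189, 184, 163, 155, 155, 160, 166, 173, 184]
198 [158, 157, 158, 155, 156, 157, 158, 159, 157, 157, 157, 155, 153, 153, 153, 155, 161, 178, 193, 184, 167, 166, 183, 207, 223, 233]
200 [160, 158, 157, 157, 157, 156, 157, 157, 156, 157, 157, 156, 155, 156, 158, 164, 173, 180, 176, 168, 174, 196, 222, 237, 241, 242]
206 [160, 160, 159, 158, 156, 155, 155, 157, 155, 155, 157, 173, 183, 181, 184, 193, 193, 174, 151, 139, 134, 127, 117, 111, 107, 105]
208 [155, 154, 155, 156, 155, 151, 146, 139, 138, 145, 137, 132, 130, 137, 150, 180, 196, 174, 141, 130, 131, 136, 137, 135, 132, 128]
210 [156, 155, 153, 153, 149, 143, 126, 108, 107, 123, 132, 130, 131, 133, 134, 138, 139, 126, 116, 108, 115, 122, 128, 137, 140, 141]
212 [154, 153, 152, 148, 147, 136, 113, 100, 103, 109, 116, 120, 123, 122, 116, 108, 97, 90, 86, 93, 101, 104, 110, 120, 128, 136]
```

play_rows:
  commands:
    - [-0.12,-0.14,1,0]
    - [-0.12,-0.14,2,0]
    - [-0.12,-0.14,3,0]
    - [-0.12,-0.14,3.7,0]
    - [-0.12,-0.14,3.7,0]
    - [-0.12,-0.14,3.7,0]
    - [-0.12,-0.14,3.7,0]

```text
t: 10.72
tool_pos: [492.1, 33.9, 215.7]
eef_rot: [180.0, 0.0, 171.5]
contact_force: [-0.3, -0.6, -0.8]
width: 0.181
grip_force: 58.9
```

```bash
python3 -c "
from h import *
s=get_state();print(s['tool_pos'],s['eef_rot'],s['contact_force'],go(491.3,35.4,207,171.5))"
```

```text
[492.1233773   33.93986227 215.724231  ] [1.79997538e+02 7.07489398e-03 1.71468363e+02] [-0.32635151 -0.56233358 -0.82663343] [0.103, 0.132, 0.872, -0.001]
```

play_rows:
  commands:
    - [0.1,0.13,0.3,0]
    - [0.1,0.13,0.6,0]
    - [0.1,0.13,0.8,0]
    - [0.1,0.13,0.8,0]
    - [0.1,0.13,0.8,0]
    - [0.1,0.13,0.8,0]

```text
t: 11.22
tool_pos: [491.3, 35.4, 207.8]
eef_rot: [180.0, 0.0, 171.5]
contact_force: [-0.0, 0.2, -1.2]
width: 0.181
grip_force: 58.9
```

play_rows:
  commands:
    - [0,0,0.15,0]
    - [0,0,0.3,0]
    - [0,0,0.45,0]
    - [0,0,0.6,0]
    - [0,0,0.6,0]

```text
t: 11.63
tool_pos: [490.8, 35.4, 201.2]
eef_rot: [-180.0, -0.1, 171.5]
contact_force: [-0.4, 0.8, -1.8]
width: 0.181
grip_force: 58.8
```

```bash
python3 -c "
from h import *
s=get_state();print(s['t'],s['tool_pos'],s['eef_rot'],s['contact_force'],s['torque'])"
```

```text
11.6333 [490.81665554  35.36213043 201.18727798] [-1.79985938e+02 -5.72601090e-02  1.71472382e+02] [-0.42902613  0.777969   -1.75997342] [-0.07060558  0.07337172  0.06883749]
```

play_rows:
  commands:
    - [0,0,0.15,0]
    - [0,0,0.3,0]
    - [0,0,0.45,0]
    - [0,0,0.6,0]
    - [0,0,0.6,0]

```text
t: 12.05
tool_pos: [490.9, 35.4, 195.2]
eef_rot: [-180.0, -0.0, 171.5]
contact_force: [-0.6, -1.0, -1.4]
width: 0.186
grip_force: 58.8
```

play_rows:
  commands:
    - [0,0,0.1,0]
    - [0,0,0.2,0]
    - [0,0,0.3,0]
    - [0,0,0.4,0]
    - [0,0,0.4,0]

```text
t: 12.47
tool_pos: [491.0, 35.4, 191.4]
eef_rot: [-180.0, -0.0, 171.5]
contact_force: [-0.6, -0.4, -1.2]
width: 0.182
grip_force: 58.9
```

```bash
python3 -c "
from h import *
s=get_state();print(s['t'],s['tool_pos'],s['eef_rot'],s['contact_force'],s['torque'])"
```

```text
12.4667 [491.01268897  35.4286964  191.39636196] [-1.79998344e+02 -2.91940523e-02  1.71475215e+02] [-0.57767979 -0.43915634 -1.24289208] [-0.10054219  0.09544403  0.00977597]
```

play_rows:
  commands:
    - [0,0,0.05,0]
    - [0,0,0.1,0]
    - [0,0,0.15,0]
    - [0,0,0.2,0]
    - [0,0,0.2,0]

```text
t: 12.88
tool_pos: [491.1, 35.4, 189.6]
eef_rot: [180.0, -0.0, 171.5]
contact_force: [-0.9, -0.7, -0.0]
width: 0.182
grip_force: 58.9
```

play_rows:
  commands:
    - [0,0,0.05,0]
    - [0,0,0.1,0]
    - [0,0,0.15,0]
    - [0,0,0.15,0]

```text
t: 13.22
tool_pos: [491.9, 35.3, 189.0]
eef_rot: [180.0, 0.1, 171.5]
contact_force: [0.6, -1.1, 4.8]
width: 0.18
grip_force: 59.4
```

The key is seated, with contact at TCP z of about 189. Now I turn it clockwise with z following at 0.6 mm per 0.1 rad.

```bash
cat > r.py <<'E'
from h import *
s=get_state();print(round(s['t'],2),s['tool_pos'].round(1),"yaw",round(s['eef_rot'][2],2),"F",s['contact_force'].round(1),"T",s['torque'].round(3))
E
python3 r.py
```

```text
13.22 [491.9  35.3 189. ] yaw 171.47 F [ 0.6 -1.1  4.8] T [-0.124  0.14  -0.018]
```

play_rows:
  commands:
    - [0,0,0.03,0.05]
    - [0,0,0.06,0.1]
    - [0,0,0.06,0.1]

```text
t: 13.47
tool_pos: [492.1, 35.0, 188.9]
eef_rot: [-180.0, 0.1, 165.7]
contact_force: [-1.5, -1.8, 5.7]
width: 0.181
grip_force: 59.6
```

```bash
python3 r.py
```

```text
13.47 [492.1  35.  188.9] yaw 165.67 F [-1.5 -1.8  5.7] T [-0.289  0.234  0.036]
```

play_rows:
  commands:
    - [0,0,0.03,0.05]
    - [0,0,0.06,0.1]
    - [0,0,0.06,0.1]

```text
t: 13.72
tool_pos: [492.1, 34.9, 188.5]
eef_rot: [-180.0, 0.2, 160.0]
contact_force: [-1.1, -1.4, 6.5]
width: 0.185
grip_force: 59.7
```

```bash
python3 r.py
```

```text
13.72 [492.1  34.9 188.5] yaw 159.95 F [-1.1 -1.4  6.5] T [-0.316  0.327  0.145]
```

play_rows:
  commands:
    - [0,0,0.03,0.05]
    - [0,0,0.06,0.1]
    - [0,0,0.06,0.1]

```text
t: 13.97
tool_pos: [492.1, 34.9, 187.9]
eef_rot: [-180.0, 0.2, 154.2]
contact_force: [-0.9, -0.7, 7.5]
width: 0.184
grip_force: 59.7
```

```bash
python3 r.py
```

```text
13.97 [492.1  34.9 187.9] yaw 154.22 F [-0.9 -0.7  7.5] T [-0.377  0.334  0.086]
```

play_rows:
  commands:
    - [0,0,0.03,0.05]
    - [0,0,0.05,0.1]
    - [0,0,0.05,0.1]

```text
t: 14.22
tool_pos: [492.0, 34.9, 187.4]
eef_rot: [-180.0, 0.1, 148.5]
contact_force: [-1.0, -1.9, 6.1]
width: 0.181
grip_force: 59.6
```

```bash
python3 r.py
```

```text
14.22 [492.   34.9 187.4] yaw 148.5 F [-1.  -1.9  6.1] T [-0.438  0.385  0.093]
```

play_rows:
  commands:
    - [0,0,0.03,0.05]
    - [0,0,0.05,0.1]
    - [0,0,0.05,0.1]

```text
t: 14.47
tool_pos: [491.9, 34.9, 186.8]
eef_rot: [180.0, 0.1, 142.8]
contact_force: [-1.4, -2.6, 6.3]
width: 0.179
grip_force: 59.6
```

```bash
python3 r.py
```

```text
14.47 [491.9  34.9 186.8] yaw 142.77 F [-1.4 -2.6  6.3] T [-0.355  0.388  0.151]
```

play_rows:
  commands:
    - [0,0,0,0]

```text
t: 14.55
tool_pos: [491.9, 34.9, 186.8]
eef_rot: [180.0, 0.1, 142.9]
contact_force: [-1.7, -1.4, 6.4]
width: 0.186
grip_force: 59.6
```

```bash
python3 r.py
```

```text
14.55 [491.9  34.9 186.8] yaw 142.85 F [-1.7 -1.4  6.4] T [-0.374  0.392  0.095]
```

play_rows:
  commands:
    - [0,0,0.02,0.03]
    - [0,0,0.04,0.06]

```text
t: 14.72
tool_pos: [492.0, 34.9, 186.5]
eef_rot: [180.0, 0.1, 139.3]
contact_force: [-2.1, -1.4, 6.2]
width: 0.183
grip_force: 59.7
```

```bash
python3 r.py
```

```text
14.72 [492.   34.9 186.5] yaw 139.34 F [-2.1 -1.4  6.2] T [-0.411  0.432  0.206]
```

play_rows:
  commands:
    - [0,0,0.02,0.03]
    - [0,0,0.03,0.06]

```text
t: 14.88
tool_pos: [491.9, 34.9, 186.1]
eef_rot: [180.0, 0.1, 135.9]
contact_force: [-2.4, -2.1, 7.1]
width: 0.181
grip_force: 59.6
```

```bash
python3 r.py
```

```text
14.88 [491.9  34.9 186.1] yaw 135.9 F [-2.4 -2.1  7.1] T [-0.394  0.436  0.148]
```

play_rows:
  commands:
    - [0,0,0.02,0.03]
    - [0,0,0.04,0.06]

```text
t: 15.05
tool_pos: [491.9, 34.9, 185.8]
eef_rot: [180.0, 0.1, 132.5]
contact_force: [-2.5, -2.3, 7.1]
width: 0.177
grip_force: 59.7
```

```bash
python3 r.py
```

```text
15.05 [491.9  34.9 185.8] yaw 132.47 F [-2.5 -2.3  7.1] T [-0.371  0.494  0.158]
```

play_rows:
  commands:
    - [0,0,0.02,0.03]
    - [0,0,0.03,0.06]

```text
t: 15.22
tool_pos: [491.9, 34.9, 185.6]
eef_rot: [180.0, 0.1, 129.0]
contact_force: [-1.7, -1.6, 7.4]
width: 0.182
grip_force: 59.7
```

```bash
python3 r.py
```

```text
15.22 [491.9  34.9 185.6] yaw 129.04 F [-1.7 -1.6  7.4] T [-0.367  0.489  0.229]
```

play_rows:
  commands:
    - [0,0,0.02,0.03]
    - [0,0,0.03,0.06]

```text
t: 15.38
tool_pos: [491.9, 34.9, 185.3]
eef_rot: [180.0, 0.1, 125.6]
contact_force: [-1.9, -2.2, 7.2]
width: 0.18
grip_force: 59.8
```

```bash
python3 r.py
```

```text
15.38 [491.9  34.9 185.3] yaw 125.61 F [-1.9 -2.2  7.2] T [-0.407  0.563  0.247]
```

play_rows:
  commands:
    - [0,0,0.02,0.03]

```text
t: 15.47
tool_pos: [491.9, 34.9, 185.2]
eef_rot: [180.0, 0.1, 123.9]
contact_force: [-2.0, -2.2, 8.0]
width: 0.179
grip_force: 59.8
```

```bash
python3 r.py
```

```text
15.47 [491.9  34.9 185.2] yaw 123.89 F [-2.  -2.2  8. ] T [-0.374  0.601  0.302]
```

play_rows:
  commands:
    - [0,0,0.015,0.03]

```text
t: 15.55
tool_pos: [491.9, 34.9, 185.0]
eef_rot: [180.0, 0.1, 122.2]
contact_force: [-2.2, -1.6, 7.9]
width: 0.182
grip_force: 59.8
```

```bash
python3 r.py
```

```text
15.55 [491.9  34.9 185. ] yaw 122.18 F [-2.2 -1.6  7.9] T [-0.383  0.622  0.305]
```

play_rows:
  commands:
    - [0,0,0.015,0.03]

```text
t: 15.63
tool_pos: [491.9, 34.9, 184.9]
eef_rot: [180.0, 0.1, 120.5]
contact_force: [-3.1, -2.7, 8.2]
width: 0.184
grip_force: 59.8
```

```bash
python3 r.py
```

```text
15.63 [491.9  34.9 184.9] yaw 120.46 F [-3.1 -2.7  8.2] T [-0.401  0.665  0.337]
```

The torque is about 0.12–0.15 N m above running, so the screw looks firm. I average a few readings while holding.

play_rows:
  commands:
    - [0,0,0,0]

```text
t: 15.72
tool_pos: [492.0, 34.9, 184.9]
eef_rot: [180.0, 0.1, 120.5]
contact_force: [-2.5, -2.3, 7.5]
width: 0.182
grip_force: 59.8
```

```bash
python3 r.py
```

```text
15.72 [492.   34.9 184.9] yaw 120.49 F [-2.5 -2.3  7.5] T [-0.364  0.596  0.289]
```

play_rows:
  commands:
    - [0,0,0,0]

```text
t: 15.8
tool_pos: [491.9, 34.9, 184.9]
eef_rot: [180.0, 0.1, 120.5]
contact_force: [-2.7, -1.7, 7.9]
width: 0.182
grip_force: 59.8
```

```bash
python3 r.py
```

```text
15.8 [491.9  34.9 184.9] yaw 120.54 F [-2.7 -1.7  7.9] T [-0.365  0.536  0.337]
```

play_rows:
  commands:
    - [0,0,0,0]

```text
t: 15.88
tool_pos: [491.9, 34.9, 184.9]
eef_rot: [180.0, 0.1, 120.5]
contact_force: [-2.2, -1.1, 8.6]
width: 0.184
grip_force: 59.8
```

```bash
python3 r.py
```

```text
15.88 [491.9  34.9 184.9] yaw 120.55 F [-2.2 -1.1  8.6] T [-0.393  0.583  0.309]
```

play_rows:
  commands:
    - [0,0,0,0]
    - [0,0,0,0]
    - [0,0,0,0]
    - [0,0,0,0]
    - [0,0,0,0]
    - [0,0,0,0]
  hand: 0
  newtons: 20

```text
t: 16.38
tool_pos: [491.0, 35.5, 182.9]
eef_rot: [-180.0, -0.0, 120.5]
contact_force: [-0.2, 0.4, -0.5]
width: 0.503
grip_force: 0.0
```

play_rows:
  commands:
    - [0,0,-1,0]
    - [0,0,-2,0]
    - [0,0,-4,0]
    - [0,0,-7,0]
    - [0,0,-9,0]
    - [0,0,-9,0]
    - [0,0,-9,0]
    - [0,0,-9,0]

```text
t: 17.05
tool_pos: [491.0, 35.5, 273.4]
eef_rot: [180.0, 0.0, 120.5]
contact_force: [-0.0, -0.8, 0.1]
width: 0.499
grip_force: 0.0
```

```bash
python3 r.py
python3 - <<'E'
from h import *
s=get_state();a=read_camera("wrist");b=read_camera("scene")
im=np.hstack([cv2.resize(a[100:400,130:430],(400,400)),cv2.resize(b[150:260,240:350],(400,400),interpolation=cv2.INTER_CUBIC)])
save("pics/w8.png",im)
E
```

```text
17.05 [491.   35.5 273.4] yaw 120.48 F [-0.  -0.8  0.1] T [-0.038  0.023 -0.013]
```

View pics/w8.png

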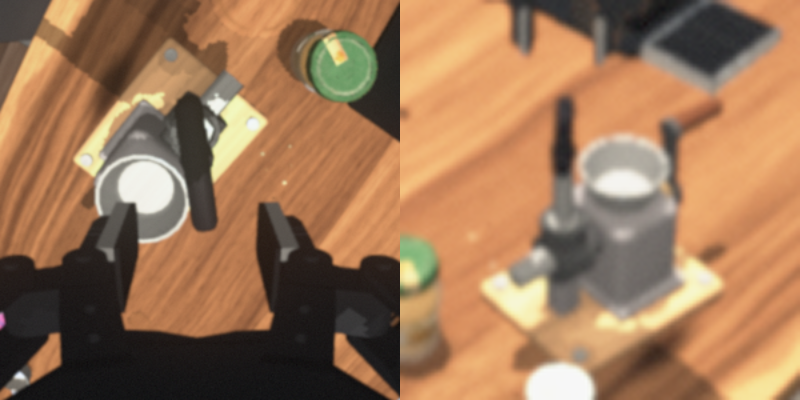

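The key stands upright and free in the screw (scene crop at (565,130)), the crank is up and the jars have not moved. I'm handing in.

```bash
python3 -c "
from workcell import *
print(close_job())"
```

```text
the job is handed in; nothing more can be done
None
```

The crank is turned flat-up to within about 1° by camera, and the hex key seated fully and turned the set screw to about 0.12 N m above running (roughly 20 N). The key is left standing free in the screw, the jars and creamer tub were not touched, and the job was handed in at about 17 s; no verdict came back.

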